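# Clamp two knife-handle scales in a cam jig

### The job

Lay the dark wooden scale flat on the clamping jig's bed, centred on its black line between the fence posts and the jaw, and set the light scale squarely on top of it with edges and ends flush. Then swing the red-knobbed cam lever to its highest lift, where it points straight away from the pile over the red mark, so that the jaw squeezes both scales against the fence, and finish still holding the lever there, because it springs back if let go. Leave the tools and small parts round about where they are.

Things in the scene. Friction and masses are not known exactly. Their poses are not given: they have to be found in the camera images.
- jig: Clamping jig fixed to the table: plywood base 130 x 200 x 12 mm. Origin on its underside below the bed's centre; x runs along the fence, +y from bed to fence, z up. Fence: two dark steel posts at x = -40 and +40 mm, 18 mm wide, inner faces at y = +21 mm, reaching z = 42 mm; nothing stands between them. The cam pivot stands at x = 0, y = -105 mm.
- bed (a point): Centre of the bed's top face, 12 mm above the table, axes as the jig's. The dark scale belongs here, long side along x; a black line across the bed marks its middle.
- dark_centre (a point): Centre of the loose dark wooden scale, a flat slab 110 x 34 x 14 mm (x along its length, y across, z up), 70 g, two brass dots on top. It starts on the table.
- light_centre (a point): Centre of the loose light wooden scale, the same slab in pale wood: 110 x 34 x 14 mm, x along its length, z up, 70 g. It starts on the table.
- scale_dark: The dark scale itself; origin at the centre of its underside.
- scale_light: The light scale itself; origin at the centre of its underside.
- jaw: Aluminium forked jaw; the cam pushes it to jig +y by up to 12 mm, and its spring then presses the pile with some 10 N. Open, its two rubber-faced prongs, at jig x = -40 and +40 mm, 18 mm wide, have their faces at y = -23 mm and reach z = 40 mm; between them 62 mm are free for a finger, back to the crossbar at y = -55 mm. Origin: jig x = y = 0 when open.
- cam (a joint): Angle q of the eccentric cam and its lever, rad: 0 at rest, where a spring holds it; grows clockwise seen from above, stop at 1.85. Lift is highest at 1.40, lever along jig -y over the red mark; beyond it the jaw backs off. Knob centre at jig x = 85 sin(1.40 - q), y = -105 - 85 cos(1.40 - q) mm. Turning takes up to 5 N at the knob; let go, it springs back.
- knob (a point): Middle of the upright round red knob at the lever's end, 18 mm in diameter, 85 mm from the pivot, 55 mm above the table; the knob runs from 34 to 74 mm above the table and does not turn on the lever.
- lever: Steel cam disc, lever bar (14 mm wide, top 34 mm above the table) and red knob in one piece. Origin on the pivot axis.
- handle_blank_c: Dark wooden octagonal handle blank, 118 mm, bystander.
- green_stone: Green whetstone, 108 x 46 x 22 mm, bystander.
- marker_1: Marker pen, 124 mm, white with a black cap, bystander.
- marker_2: Marker pen, 124 mm, white with a red cap, bystander.
- small_hammer: Small hammer, 200 mm, bystander.
There are look-alikes about, which are no part of the job. Of the things that look like the scale_light, the larger one is meant.

How it is judged (in metres and radians):
On the way, in this order (a step that is already met when the one before it is completed fails the run):
1. the dark scale lies on the bed and is released (x of dark_centre in the frame of bed between -0.015 and 0.015 m and y of dark_centre in the frame of bed between -0.009 and 0.009 m and z of dark_centre in the frame of bed between 0.004 and 0.01 m and angle between the x axis of dark_centre and the x axis of bed, either way round below 0.12 rad and contact force between the fingers and scale_dark below 0.1 N and contact force between the fingers and scale_light below 0.1 N), for 0.2 s.
2. the light scale lies squarely on the dark one, both released, the lever not yet turned (all of step 1 and x of light_centre in the frame of dark_centre between -0.007 and 0.007 m and y of light_centre in the frame of dark_centre between -0.007 and 0.007 m and z of light_centre in the frame of dark_centre between 0.0115 and 0.0165 m and angle between the x axis of light_centre and the x axis of dark_centre, either way round below 0.1 rad and angle between light_centre's own z axis and vertical below 0.06 rad and value of joint cam below 0.3 rad), for 0.2 s.
At the end, for the whole second after the job is handed in: Fingers hold the lever (over 0.5 N) within 0.15 rad of 1.40; jaw and jig each press each scale with over 1 N; dark scale on the bed, square, within 15 mm of its middle lengthways; light one on it, ends within 7 mm, sides within 4 mm, 0.06 rad; fingers touch no scale (all of step 1 and value of joint cam between 1.25 and 1.55 rad and contact force between the fingers and lever above 0.5 N and contact force between each of jaw, jig and scale_dark above 1 N and contact force between each of jaw, jig and scale_light above 1 N and x of light_centre in the frame of dark_centre between -0.007 and 0.007 m and y of light_centre in the frame of dark_centre between -0.004 and 0.004 m and z of light_centre in the frame of dark_centre between 0.0115 and 0.0165 m and angle between the x axis of light_centre and the x axis of dark_centre, either way round below 0.06 rad and angle between light_centre's own z axis and vertical below 0.06 rad); the arm keeps its last pose, push and grip.
It fails at once if a bystander is moved more than 30 mm (distance of any of handle_blank_c, green_stone, marker_1, marker_2, small_hammer from where it was at the start of the episode above 0.03 m).
It also fails if it takes over 67 s, if anything falls off the work surface, if the arm or the gripper's body presses on something with over 40 N, if the wrist force passes 120 N, or if a joint passes its speed limit or range.

### The arm

A 6-joint arm with a two-finger parallel gripper is mounted at the origin on a cart in front of the work surface, level with it; the furniture and walls round the work are solid. World frame = base frame: x ahead of the robot, y to its left, z up, the work surface at z = 0. Lengths are in mm, angles in rad, forces in N, time in s.
With the tool pointing down it reaches from about 300 to 775 mm from the base axis. Payload 14.6 kg.
Tool frame: the origin (TCP) lies midway between the tips of the shut fingers; the grasp point (between the pads) lies 19 mm behind it; y points along the fingers, z is the direction in which the jaws open and shut, and the axes are right-handed (so a half turn about y gives the same grasp; the last joint's range is limited). The gripper opens to 94 mm and grips with 3 to 60 N. Pads are 16 mm wide; open, the fingers measure 119 mm over their backs; the gripper's body (75 mm by 177 mm) begins 78 mm behind the grasp point.
Start: joints at [1.196, 0.3, 1.521, -0, 1.321, -0.067], TCP at [166.627, 524.142, 205.446] pointing down, gripper open.
Joint ranges: [-3.03, 3.03], [-0.79, 2.21], [0.23, 2.52], [-1.04, 4.18], [0, 3.07], [-2.55, 2.55]. Speed limits (rad/s): [2.22, 2.22, 2.57, 3.14, 3.14, 3.14].

### API

Orientations are given as [roll, pitch, yaw] about the fixed x, y, z axes, in that order (R = Rz(yaw) Ry(pitch) Rx(roll)).
In Python, from cell import manip gives the robot as it stands.
- The arm moves only by the tool play_rows, never from a script. Its argument "series" is a list of rows, each a list of 3 entries, a list of its own where there are three numbers: the shift along the tool's x, y, z in m, then the turn about the tool's y in rad, then the closure, from 0 (fully open) to 1 (shut). In form: [[[dx, dy, dz], twist, grip], ...]. A call has 1 to 20 rows; each row is the pose to reach, as a shift and turn from the pose measured when the call began, along the tool's axes at that moment; what a row does not reach only later rows make up. A row lasts 1/10 s, in which the tool goes at most 50 mm and 8.59 degrees, less where a joint would pass 70% of its speed; a pose out of reach is approached as far as the arm can. A call with a gripper value outside its range is refused whole. The fingers move at their own pace and stop on an object; "squeeze" is the grip in N (left out, the last holds). Time passes only in rows, so rows that repeat a pose let the fingers close. It gives the time, the measured TCP pose, the force and the opening at its end, in the units of the state.
- manip.read_state(): the state, without advancing time (a new reading comes with each control period).
- manip.camera(name): name is "scene" or "top" or "wrist"; returns the picture (420x560x3 uint8, red, green, blue); there is no depth.
- manip.camera_params(name): a dict with "K" (3x3 intrinsics, pixels), "dist_coeffs" ([k1, k2, p1, p2, k3] as OpenCV has them; the pictures are not rectified), "rvec" (rotation vector, rad) and "tvec" (3), from world to camera coordinates, as OpenCV has them. Camera axes: x right, y down, z forward; pixel columns grow to the right and rows downward; lengths in mm; the calibration is good to about 2 mm. A picture is of the moment at which its call begins: read the wrist's pose just before it. camera_params takes no time and is no camera call; for the wrist camera it gives the pose at the moment of the call.
- manip.sign_off(): hands the job in, once; it reports no verdict.
The state is a dict: "clock": time; "joints": joint angles; "qd": joint speeds; "effort": joint torques, N m; "eef_pos": TCP position; "eef_rot": TCP orientation; "wrist_force": force on the tool from outside, world axes, zero at the start; "moment": the same for the moment, N m; "finger_gap": finger opening in mm.
Only numpy, scipy, OpenCV 4.12 (cv2) and the standard library are available. Lean on these libraries where they do the work, as an engineer would, in place of code of your own. Each camera call takes 0.05 s, during which the arm holds its last target. There are 200 camera calls.

## Working session

There is one attempt and no reset: what is moved stays moved. The work goes in short steps, Python scripts to look and compute and a tool call to move; the robot and the scene stay as the last step left them, time stands still between calls to the robot, and variables do not carry over. Pictures are saved under pics/ and viewed, about 8 in all and at most 12, crops included, and the job is handed in when it is done.

Besides the shell and the picture viewer there is one more tool, called after ">>>" by a JSON object that holds its "api" and its "payload", one argument or row to a line. play_rows: Moves the arm, as the interface text tells. Its arguments: {"type":"object","properties":{"series":{"type":"array","items":{"type":"array"}},"squeeze":{"type":"number"}},"required":["series"]}

```bash
mkdir -p pics
cat > h.py <<'E'
import numpy as np, cv2
from cell import manip
from scipy.spatial.transform import Rotation as Rn
def shot(n,f):
    p=manip.camera_params(n); im=manip.camera(n); cv2.imwrite('pics/'+f,im[:,:,::-1]); return im,p
def pix2w(p,uv,z):
    K=np.array(p['K'],float);d=np.array(p['dist_coeffs'],float)
    R=cv2.Rodrigues(np.array(p['rvec'],float))[0];t=np.array(p['tvec'],float).ravel()
    n=cv2.undistortPoints(np.array(uv,float).reshape(-1,1,2),K,d).reshape(-1,2)
    r=np.c_[n,np.ones(len(n))]@R; c=-R.T@t
    return c+r*((z-c[2])/r[:,2])[:,None]
def w2pix(p,X):
    return cv2.projectPoints(np.array(X,float).reshape(-1,1,3),np.array(p['rvec'],float),np.array(p['tvec'],float),np.array(p['K'],float),np.array(p['dist_coeffs'],float))[0].reshape(-1,2)
def tool(s=None):
    s=s or manip.read_state(); return np.array(s['eef_pos'],float),Rn.from_euler('xyz',s['eef_rot']).as_matrix()
def shift(target):
    p,R=tool(); return (R.T@(np.array(target)-p)/1000).round(4)
E
python3 - <<'E'
from h import *
a,p=shot('top','top1.png'); b,_=shot('scene','scene1.png')
cv2.imwrite('pics/top1.png',cv2.resize(a,(800,600),interpolation=cv2.INTER_CUBIC)[:,:,::-1])
s=manip.read_state();print(s);print(tool()[1].round(3));print(manip.camera_params('top'))
E
```

```text
{'clock': 0.1, 'joints': array([ 1.19639617e+00,  3.00427233e-01,  1.52153464e+00, -2.81050247e-05,
        1.32067639e+00, -6.65806246e-02]), 'qd': array([ 0.00032306, -0.0025293 , -0.00190292,  0.00080909, -0.00180915,
       -0.00118335]), 'effort': array([ 2.30449994e-03, -5.32642114e+01, -3.53285551e+01,  7.09946570e-02,
        2.34334875e-02, -6.51967525e-05]), 'eef_pos': array([166.55255484, 523.92705171, 204.93003081]), 'eef_rot': array([-1.57184143e+00,  4.24029240e-05, -3.07812583e-01]), 'wrist_force': array([ 0.666963  ,  0.03927838, -0.28225435]), 'moment': array([-0.01935019,  0.00460521,  0.05433311]), 'finger_gap': 93.95334521087779}
[[ 0.953 -0.     0.303]
 [-0.303 -0.001  0.953]
 [-0.    -1.    -0.001]]
{'K': array([[436.87876801,   0.        , 282.32549574],
       [  0.        , 436.87876801, 205.88423081],
       [  0.        ,   0.        ,   1.        ]]), 'dist_coeffs': array([-0.02039076,  0.        ,  0.        ,  0.        ,  0.        ]), 'rvec': array([ 2.13546523, -2.1711931 ,  0.1559179 ]), 'tvec': array([ 71.03067186, 566.07775523, 898.69322176])}
```

View pics/top1.png

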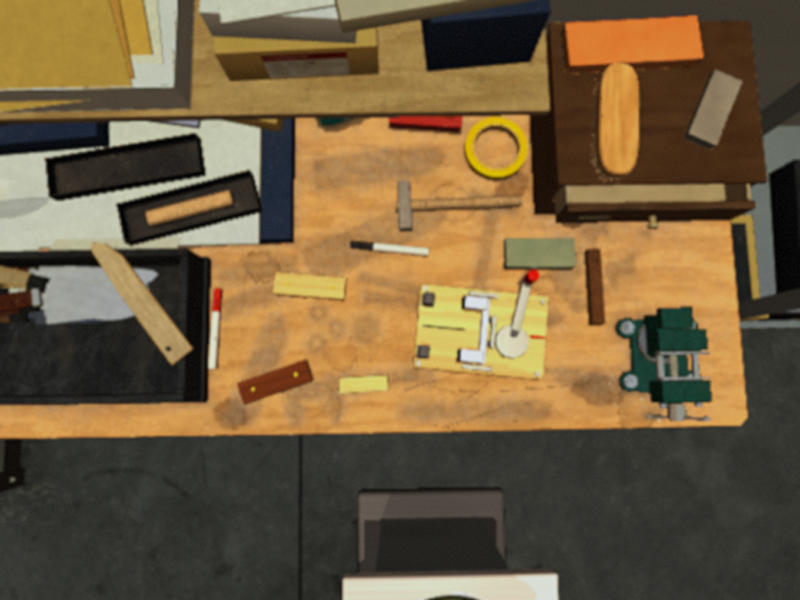

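View pics/scene1.png

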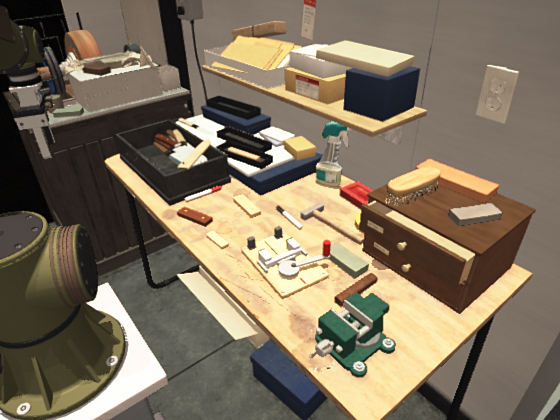

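Light-scale candidates in the enlarged top view are the larger pale slab at (310,286) and the small look-alike at (363,384). I choose the larger one. Dark-scale candidates are the slab with two brass dots at (275,382), the octagonal blank at (595,287) and the box strips at (190,205). I choose the one with dots. The jig is at (482,332): fence on the left (world +y), knob at (532,275). Next is a close crop.

Run:
```python
from h import *
im,p=shot('top','t2.png')
c=im[165:295,140:400]; cv2.imwrite('pics/crop2.png',cv2.resize(c,None,fx=3,fy=3,interpolation=cv2.INTER_CUBIC)[:,:,::-1])
```

```text
(no output)
```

View pics/crop2.png

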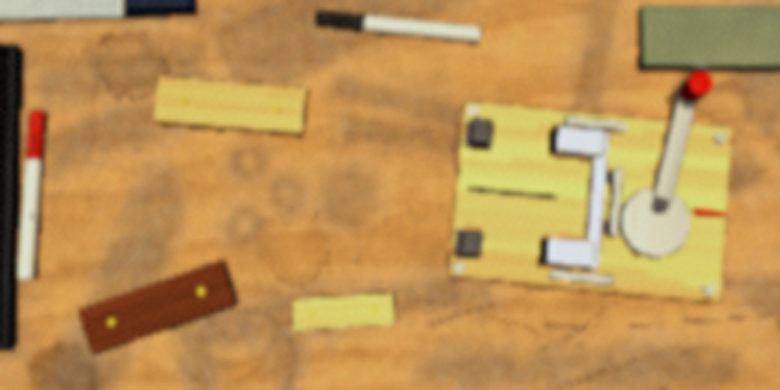

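Run:
```python
from h import *
p=manip.camera_params('top')
f=lambda pts,z:pix2w(p,np.array(pts)/3+[140,165],z)
for n,q in dict(light=[(158,77),(306,89),(302,134),(154,121)],dark=[(80,310),(222,261),(238,303),(95,352)]).items():
    w=f(q,14);print(n,w.mean(0).round(1),np.linalg.norm(np.diff(w[:,:2],axis=0),axis=1).round(1),np.degrees(np.arctan2(*(w[1]+w[2]-w[0]-w[3])[1::-1])).round(2))
w=f([(468,102),(731,128),(717,299),(451,277)],12)
print('jig',w.round(1).tolist(),w.mean(0),np.linalg.norm(np.diff(w[:,:2],axis=0),axis=1))
print('line,redmark',f([(468,189),(556,197),(695,212),(726,213)],12).round(1).tolist())
print('posttop',f([(481,133),(470,243)],42).round(1).tolist())
print('posttop right edges',f([(492,122),(492,145),(482,232),(481,256)],42).round(1).tolist())
print('jaw faces',f([(558,128),(556,152),(549,239),(547,262)],40).round(1).tolist())
print('knob',f([(699,82)],74).round(1).tolist())
print('pivot',f([(660,205)],30).round(1),f([(656,222)],22).round(1))
w=manip.camera_params('wrist');R=cv2.Rodrigues(w['rvec'])[0];print((-R.T@w['tvec']).round(1),R.round(2))
```

```text
light [585.9 206.1  14. ] [109.7  33.5 109.2] -95.8
dark [440.1 256.8  14. ] [107.5  32.5 107.8] -71.94
jig [[585.8, 30.9, 12.0], [563.3, -162.7, 12.0], [438.5, -146.5, 12.0], [457.7, 45.9, 12.0]] [511.33448514 -58.07953652  12.        ] [194.85857929 125.78347576 193.34553084]
line,redmark [[521.4, 32.3, 12.0], [514.5, -31.9, 12.0], [501.8, -133.3, 12.0], [500.7, -156.0, 12.0]]
posttop [[558.7, 23.3, 42.0], [480.7, 32.8, 42.0]]
posttop right edges [[566.5, 15.3, 42.0], [549.9, 15.7, 42.0], [488.3, 24.2, 42.0], [471.5, 25.3, 42.0]]
jaw faces [[561.6, -31.9, 40.0], [544.4, -29.9, 40.0], [482.7, -23.1, 40.0], [466.5, -21.2, 40.0]]
knob [[587.7, -127.0, 74.0]]
pivot [[ 506.1 -104.5   30. ]] [[ 494.4 -102.6   22. ]]
[ 90.4 547.5 384.1] [[ 0.3   0.95  0.  ]
 [ 0.92 -0.29  0.27]
 [ 0.26 -0.08 -0.96]]
```

Run:
```python
from h import *
print(shift([440,257,110]),shift([440,257,3]))
```

```text
[ 0.3415  0.0952 -0.1715] [ 0.3415  0.2022 -0.1714]
```

>>> {"api": "play_rows", "payload": {
  "series": [
    [[0.3415,0.095,-0.1715],0.946,0.2],
    [[0.3415,0.095,-0.1715],0.946,0.2],
    [[0.3415,0.095,-0.1715],0.946,0.2],
    [[0.3415,0.095,-0.1715],0.946,0.2],
    [[0.3415,0.095,-0.1715],0.946,0.2],
    [[0.3415,0.095,-0.1715],0.946,0.2],
    [[0.3415,0.095,-0.1715],0.946,0.2],
    [[0.3415,0.095,-0.1715],0.946,0.2],
    [[0.3415,0.095,-0.1715],0.946,0.2],
    [[0.3415,0.095,-0.1715],0.946,0.2],
    [[0.3415,0.095,-0.1715],0.946,0.2],
    [[0.3415,0.095,-0.1715],0.946,0.2]
  ]
}}

```text
clock: 1.35
eef_pos: [439.4, 258.0, 110.5]
eef_rot: [-1.571, -0.001, -1.252]
wrist_force: [0.4, -0.0, -0.3]
finger_gap: 75.3
```

Run:
```python
from h import *
s=manip.read_state();print(s['clock'],s['eef_pos'],s['eef_rot'],s['finger_gap'])
im,p=shot('wrist','w1.png')
print(shift([440,257,3]), w2pix(p,[[440,257,14]]))
```

```text
1.35 [439.41105821 257.98883881 110.52985048] [-1.57080340e+00 -5.15870727e-04 -1.25208397e+00] 75.28587655849226
[0.001  0.1075 0.0002] [[286.00607505 210.73109019]]
```

View pics/w1.png

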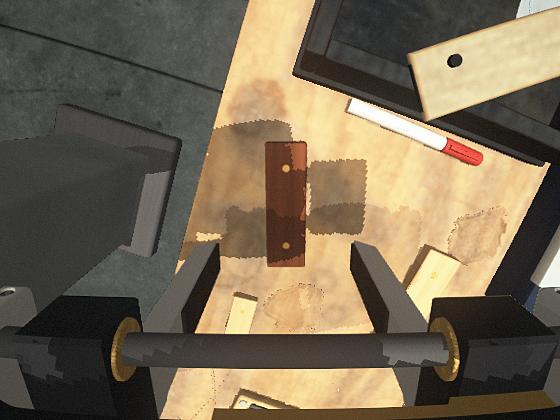

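The wrist view shows the dark scale aligned with the jaws, corners (266,142),(305,141),(306,266),(267,267), centre (286,204).

Run:
```python
from h import *
p=manip.camera_params('wrist')
w=pix2w(p,[(266,142),(305,141),(306,266),(267,267)],14);print(w.round(1));c=w.mean(0);print(c,np.linalg.norm(np.diff(w[:,:2],axis=0),axis=1))
print(shift([c[0],c[1],2.5]))
```

```text
[[406.7 306.6  14. ]
 [436.2 317.2  14. ]
 [473.1 213.8  14. ]
 [440.4 202.   14. ]]
[439.09909322 259.88201295  14.        ] [ 31.38538746 109.75419917  34.80667813]
[-0.002   0.108   0.0003]
```

>>> {"api": "play_rows", "payload": {
  "series": [
    [[0,0.05,0],0,0.2],
    [[0,0.09,0],0,0.2],
    [[0,0.1075,0],0,0.2],
    [[0,0.1075,0],0,0.4],
    [[0,0.1075,0],0,1],
    [[0,0.1075,0],0,1],
    [[0,0.1075,0],0,1],
    [[0,0.1075,0],0,1],
    [[0,0.1075,0],0,1],
    [[0,0.06,0],0,1],
    [[0,0.02,0],0,1],
    [[0,-0.02,0],0,1],
    [[0,-0.02,0],0,1]
  ],
  "squeeze": 25
}}

```text
clock: 2.7
eef_pos: [441.4, 258.9, 135.6]
eef_rot: [-1.563, 0.001, -1.252]
wrist_force: [-0.5, -0.6, -1.2]
finger_gap: 33.7
```

Run:
```python
from h import *
print(shift([516,-2,130]),tool()[0], manip.read_state()['eef_rot'])
```

```text
[ 0.2712  0.0053 -0.011 ] [441.39726376 258.93394226 135.6072371 ] [-1.56253671e+00  6.37118084e-04 -1.25204641e+00]
```

>>> {"api": "play_rows", "payload": {
  "series": [
    [[0.271,0.005,-0.011],-1.137,1],
    [[0.271,0.005,-0.011],-1.137,1],
    [[0.271,0.005,-0.011],-1.137,1],
    [[0.271,0.005,-0.011],-1.137,1],
    [[0.271,0.005,-0.011],-1.137,1],
    [[0.271,0.005,-0.011],-1.137,1],
    [[0.271,0.005,-0.011],-1.137,1],
    [[0.271,0.005,-0.011],-1.137,1],
    [[0.271,0.005,-0.011],-1.137,1],
    [[0.271,0.005,-0.011],-1.137,1],
    [[0.271,0.005,-0.011],-1.137,1]
  ]
}}

```text
clock: 3.8
eef_pos: [515.7, -1.8, 129.8]
eef_rot: [-1.567, -0.007, -0.117]
wrist_force: [0.2, 0.1, -1.4]
finger_gap: 33.5
```

Run:
```python
from h import *
s=manip.read_state();print(s['clock'],s['eef_pos'],s['eef_rot'],s['finger_gap'])
im,p=shot('wrist','w2.png')
cv2.imwrite('pics/w2.png',cv2.resize(im,(800,600),interpolation=cv2.INTER_CUBIC)[:,:,::-1])
```

```text
3.8 [515.72201427  -1.7983172  129.83889953] [-1.56677591 -0.00657061 -0.11670883] 33.520178497318945
```

View pics/w2.png

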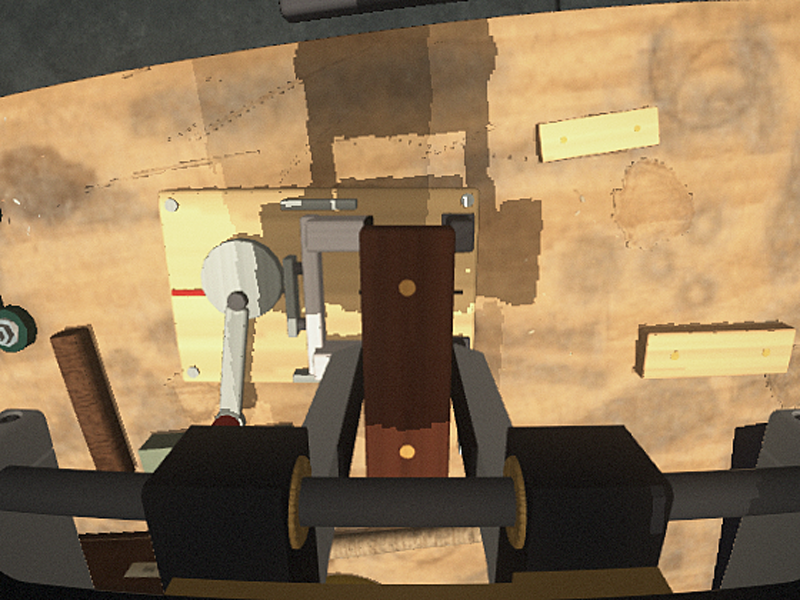

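In this view the jig line runs at row 292, with the red mark at (172..205,292). Base corners are (160,190),(478,187),(183,381). The held scale has its end edge at row 226 and dots at (407,287),(407,451).

Run:
```python
from h import *
p=manip.camera_params('wrist');t,R=tool()
f=lambda q,z:pix2w(p,np.array(q)*.7,z)
b=f([(160,190),(478,187),(183,381)],12);print('base',b.round(1).tolist())
yd=b[1]-b[0];print('len',np.linalg.norm(yd),'jig yaw',np.arctan2(-yd[0],yd[1]), 'w',np.linalg.norm(b[2]-b[0]))
m=f([(172,292.5),(205,292.5),(462,292)],12);print('line',m.round(1).tolist(),np.arctan2(-(m[2]-m[0])[0],(m[2]-m[0])[1]))
print('post top corner-inner',f([(443,216),(442,250),(474,250)],42).round(1).tolist())
print('jaw face top',f([(373,218),(373,245)],40).round(1).tolist())
for z in (141,):
  print('held in tool',((f([(360,226),(454,226),(407,287),(407,451)],z)-t)@R).round(1).tolist())
```

```text
base [[434.5, -144.7, 12.0], [456.9, 48.6, 12.0], [561.8, -161.5, 12.0]]
len 194.5412628605991 jig yaw -0.11541942481820772 w 128.39307558280146
line [[499.4, -152.9, 12.0], [502.0, -131.0, 12.0], [521.3, 33.2, 12.0]] -0.1172454639494847
post top corner-inner [[468.2, 23.9, 42.0], [487.0, 21.5, 42.0], [489.0, 39.3, 42.0]]
jaw face top [[465.0, -14.6, 40.0], [480.0, -16.6, 40.0]]
held in tool [[-58.2, -11.5, -16.7], [-58.1, -11.4, 15.9], [-36.3, -11.3, -0.4], [31.8, -10.9, -0.4]]
```

Run:
```python
from h import *
print(shift([519.3,-3.3,45]),shift([519.3,-3.3,15]))
```

```text
[ 0.0031  0.085  -0.0014] [ 0.0029  0.115  -0.0015]
```

>>> {"api": "play_rows", "payload": {
  "series": [
    [[0.003,0.04,-0.0015],0,1],
    [[0.003,0.075,-0.0015],0,1],
    [[0.003,0.09,-0.0015],0,1],
    [[0.003,0.1,-0.0015],0,1],
    [[0.003,0.108,-0.0015],0,1],
    [[0.003,0.113,-0.0015],0,1],
    [[0.003,0.1145,-0.0015],0,1],
    [[0.003,0.1145,-0.0015],0,1]
  ]
}}

```text
clock: 4.65
eef_pos: [519.6, -3.3, 15.9]
eef_rot: [-1.567, -0.007, -0.117]
wrist_force: [0.2, 0.2, -0.7]
finger_gap: 33.8
```

Close to the bed. I release, then rise.

>>> {"api": "play_rows", "payload": {
  "series": [
    [[0,0.001,0],0,1],
    [[0,0.001,0],0,0.55],
    [[0,0.001,0],0,0.4],
    [[0,0.001,0],0,0.4],
    [[0,0.001,0],0,0.4],
    [[0,-0.03,0],0,0.4],
    [[0,-0.075,0],0,0.4],
    [[0,-0.12,0],0,0.4],
    [[0,-0.12,0],0,0.4]
  ]
}}

```text
clock: 5.55
eef_pos: [521.1, -3.8, 141.6]
eef_rot: [-1.566, -0.017, -0.117]
wrist_force: [0.1, -0.1, -0.7]
finger_gap: 56.7
```

Run:
```python
from h import *
s=manip.read_state();print(s['clock'],s['eef_pos'],s['eef_rot'],s['finger_gap'])
im,p=shot('wrist','w3.png')
cv2.imwrite('pics/w3.png',cv2.resize(im,(800,600),interpolation=cv2.INTER_CUBIC)[:,:,::-1])
np.save('w3p.npy',p,allow_pickle=True)
print(shift([585.9,206.1,130]))
```

```text
5.55 [521.10618638  -3.78666113 141.57462005] [-1.56640302 -0.01657594 -0.11652256] 56.69380096138017
[0.041  0.0099 0.216 ]
```

View pics/w3.png

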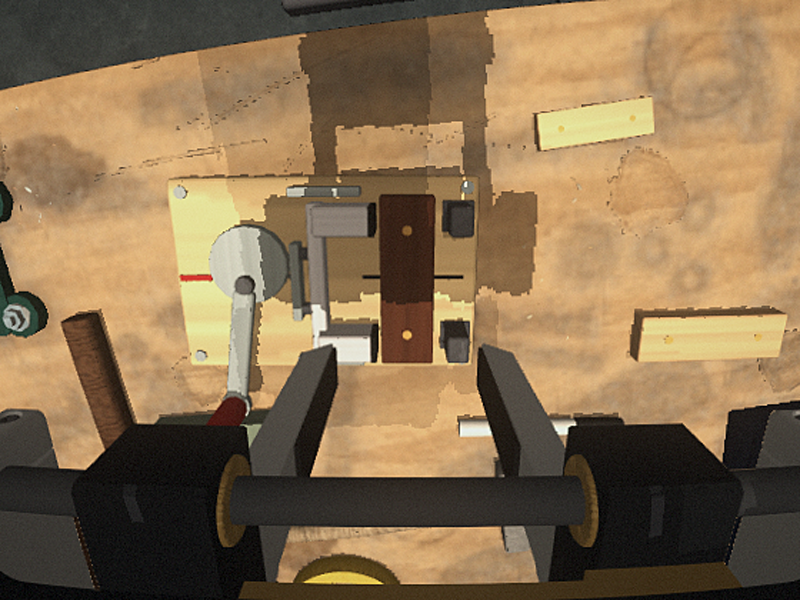

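The dark scale lies square on the bed, corners (380,195),(435,195),(433,363),(379,363), line at row 277.

Run:
```python
from h import *
p=np.load('w3p.npy',allow_pickle=True).item()
f=lambda q,z:pix2w(p,np.array(q)*.7,z)
d=f([(380,195),(435,195),(433,363),(379,363)],26);print('dark',d.round(1).tolist(),d.mean(0),np.linalg.norm(np.diff(d[:,:2],axis=0),axis=1))
print('dots',f([(407,231),(407,335)],26).mean(0))
v=d[3]+d[2]-d[0]-d[1];print('yaw',np.arctan2(v[1],v[0]))
l=f([(365,277),(462,277)],12);print('line',l.round(1).tolist())
print('light',f([(642,312),(785,311),(784,357),(640,361)],14).round(1).tolist(),f([(642,312),(785,311),(784,357),(640,361)],14).mean(0))
```

```text
dark [[461.1, -12.7, 26.0], [465.0, 20.0, 26.0], [573.7, 7.7, 26.0], [569.4, -27.8, 26.0]] [517.29263574  -3.17067281  26.        ] [ 32.89997057 109.34598317  35.74403617]
dots [518.22814712  -3.10430049  26.        ]
yaw -0.12573606259828005
line [[513.6, -30.2, 12.0], [521.1, 33.0, 12.0]]
light [[559.5, 153.5, 14.0], [572.0, 261.0, 14.0], [608.3, 264.9, 14.0], [596.2, 153.2, 14.0]] [584.01146792 208.17041907  14.        ]
```

Run:
```python
from h import *
print(shift([585.3,207,110]),manip.read_state()['eef_rot'],manip.read_state()['joints'],manip.read_state()['qd'])
```

```text
[0.04   0.0299 0.2168] [-1.56652149 -0.01269927 -0.11664318] [-0.0796174   0.29253883  1.69438926  0.00418063  1.14181906 -1.53551218] [ 1.39111786e-04  5.89661001e-02  5.68889062e-02 -6.80594704e-05
 -3.23291511e-02 -2.01205909e-03]
```

Run:
```python
from h import *
for i in range(6): manip.camera('wrist')
print(shift([585.3,207,110]),manip.read_state()['eef_rot'])
```

```text
[0.042  0.0257 0.2168] [-1.5668035  -0.00523753 -0.11659362]
```

>>> {"api": "play_rows", "payload": {
  "series": [
    [[0.042,0.0257,0.217],1.556,0.2],
    [[0.042,0.0257,0.217],1.556,0.2],
    [[0.042,0.0257,0.217],1.556,0.2],
    [[0.042,0.0257,0.217],1.556,0.2],
    [[0.042,0.0257,0.217],1.556,0.2],
    [[0.042,0.0257,0.217],1.556,0.2],
    [[0.042,0.0257,0.217],1.556,0.2],
    [[0.042,0.0257,0.217],1.556,0.2],
    [[0.042,0.0257,0.217],1.556,0.2],
    [[0.042,0.0257,0.217],1.556,0.2],
    [[0.042,0.0257,0.217],1.556,0.2],
    [[0.042,0.0257,0.217],1.556,0.2],
    [[0.042,0.0257,0.217],1.556,0.2],
    [[0.042,0.0257,0.217],1.556,0.2]
  ]
}}

```text
clock: 7.3
eef_pos: [585.2, 207.1, 109.7]
eef_rot: [-1.566, 0.004, -1.67]
wrist_force: [0.4, -0.0, -1.3]
finger_gap: 75.3
```

Run:
```python
from h import *
for i in range(3): manip.camera('wrist')
im,p=shot('wrist','w4.png')
s=manip.read_state();print(s['clock'],s['eef_pos'],s['eef_rot'],s['finger_gap'])
print(shift([585.3,207,3]))
```

```text
7.5 [585.29368681 207.13273973 109.96453611] [-1.5656021   0.00383709 -1.67176223] 75.11905872312755
[ 0.0005  0.107  -0.0005]
```

View pics/w4.png

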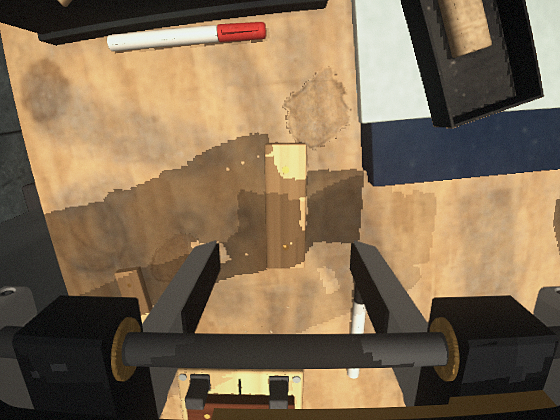

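The light scale is centred at (286,205), square between the jaws and clear of the marker.

>>> {"api": "play_rows", "payload": {
  "series": [
    [[0,0.05,0],0,0.2],
    [[0,0.09,0],0,0.2],
    [[0,0.1075,0],0,0.2],
    [[0,0.1075,0],0,0.4],
    [[0,0.1075,0],0,1],
    [[0,0.1075,0],0,1],
    [[0,0.1075,0],0,1],
    [[0,0.1075,0],0,1],
    [[0,0.1075,0],0,1],
    [[0,0.06,0],0,1],
    [[0,0.02,0],0,1],
    [[0,-0.02,0],0,1],
    [[0,-0.02,0],0,1]
  ]
}}

```text
clock: 8.8
eef_pos: [587.3, 207.7, 136.0]
eef_rot: [-1.557, 0.007, -1.672]
wrist_force: [0.2, -0.1, -1.3]
finger_gap: 34.0
```

Run:
```python
from h import *
for i in range(6): manip.camera('top')
s=manip.read_state();print(s['eef_pos'],s['eef_rot'],s['finger_gap'])
print(shift([519.3,-3.3,125]))
```

```text
[584.61434263 206.88052199 128.34845337] [-1.56793172  0.00292153 -1.67185379] 33.627483915281914
[ 0.2157  0.0026 -0.0438]
```

>>> {"api": "play_rows", "payload": {
  "series": [
    [[0.2157,0.0026,-0.0438],-1.555,1],
    [[0.2157,0.0026,-0.0438],-1.555,1],
    [[0.2157,0.0026,-0.0438],-1.555,1],
    [[0.2157,0.0026,-0.0438],-1.555,1],
    [[0.2157,0.0026,-0.0438],-1.555,1],
    [[0.2157,0.0026,-0.0438],-1.555,1],
    [[0.2157,0.0026,-0.0438],-1.555,1],
    [[0.2157,0.0026,-0.0438],-1.555,1],
    [[0.2157,0.0026,-0.0438],-1.555,1],
    [[0.2157,0.0026,-0.0438],-1.555,1],
    [[0.2157,0.0026,-0.0438],-1.555,1],
    [[0.2157,0.0026,-0.0438],-1.555,1],
    [[0.2157,0.0026,-0.0438],-1.555,1],
    [[0.2157,0.0026,-0.0438],-1.555,1],
    [[0.2157,0.0026,-0.0438],-1.555,1]
  ]
}}

```text
clock: 10.6
eef_pos: [519.2, -3.3, 124.8]
eef_rot: [-1.568, -0.003, -0.118]
wrist_force: [-0.5, -0.4, 0.5]
finger_gap: 33.3
```

Run:
```python
from h import *
for i in range(5): manip.camera('top')
im,p=shot('wrist','w5.png');np.save('w5p.npy',p,allow_pickle=True)
s=manip.read_state();print(s['clock'],s['eef_pos'],s['eef_rot'],s['finger_gap'])
cv2.imwrite('pics/w5.png',cv2.resize(im,(800,600),interpolation=cv2.INTER_CUBIC)[:,:,::-1])
```

```text
10.9 [519.28398724  -3.29116379 124.99613656] [-1.56781759 -0.00280277 -0.11709816] 33.62835009149012
```

View pics/w5.png

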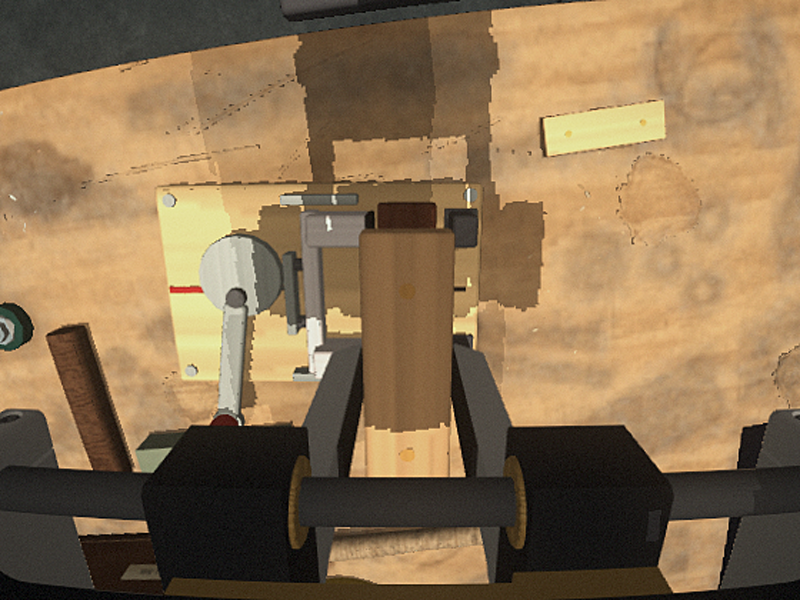

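The held light scale has its end at row 229 and dots at rows 291 and 454. That is about 3.3 px (1.4 mm) further along tool x than the dark one was. The dark scale's end shows at row 203, columns 379..437.

Run:
```python
from h import *
p=np.load('w5p.npy',allow_pickle=True).item();t,R=tool()
f=lambda q,z:((pix2w(p,np.array(q)*.7,z)-t)@R).round(1).tolist()
print('held',f([(359,230),(453,230),(407,291),(407,454)],136.5));print('dark end',f([(379,204),(437,204)],26))
for z in(60,31.5,30):print(shift([518.2,-3.1,z]))
```

```text
held [[-56.8, -11.7, -17.1], [-56.8, -11.6, 15.6], [-34.9, -11.6, -0.4], [32.8, -11.4, -0.5]]
dark end [[-56.4, 98.8, -16.1], [-56.4, 98.9, 16.9]]
[-0.0013  0.065  -0.0001]
[-0.0014  0.0935 -0.0002]
[-0.0014  0.095  -0.0002]
```

>>> {"api": "play_rows", "payload": {
  "series": [
    [[-0.0005,0.04,0.0005],0,1],
    [[-0.0005,0.065,0.0005],0,1],
    [[-0.0005,0.08,0.0005],0,1],
    [[-0.0005,0.088,0.0005],0,1],
    [[-0.0005,0.092,0.0005],0,1],
    [[-0.0005,0.0945,0.0005],0,1],
    [[-0.0005,0.0945,0.0005],0,1],
    [[-0.0005,0.0945,0.0005],0,1]
  ]
}}

```text
clock: 11.7
eef_pos: [519.5, -2.5, 31.1]
eef_rot: [-1.568, -0.004, -0.117]
wrist_force: [0.7, 0.6, -1.1]
finger_gap: 33.9
```

>>> {"api": "play_rows", "payload": {
  "series": [
    [[-0.001,0.0012,0],0,1],
    [[-0.001,0.0015,0],0,1],
    [[-0.001,0.0015,0],0,1],
    [[-0.001,0.0015,0],0,1]
  ]
}}

```text
clock: 12.1
eef_pos: [518.5, -2.4, 29.7]
eef_rot: [-1.568, -0.004, -0.117]
wrist_force: [0.1, -0.8, -0.8]
finger_gap: 33.7
```

>>> {"api": "play_rows", "payload": {
  "series": [
    [[0,0,0],0,0.6],
    [[0,0,0],0,0.45],
    [[0,0,0],0,0.4],
    [[0,0,0],0,0.4],
    [[0,0,0],0,0.4],
    [[0,-0.03,0],0,0.4],
    [[0,-0.075,0],0,0.4],
    [[0,-0.11,0],0,0.4],
    [[0,-0.11,0],0,0.4]
  ]
}}

```text
clock: 13.0
eef_pos: [520.0, -2.8, 144.3]
eef_rot: [-1.567, -0.012, -0.117]
wrist_force: [0.3, -0.3, 0.5]
finger_gap: 56.2
```

Run:
```python
from h import *
for i in range(5): manip.camera('top')
im,p=shot('wrist','w6.png');np.save('w6p.npy',p,allow_pickle=True)
s=manip.read_state();print(s['clock'],s['eef_pos'],s['eef_rot'],s['finger_gap'])
c=im[110:310,80:380];cv2.imwrite('pics/w6.png',cv2.resize(c,None,fx=2.6,fy=2.6,interpolation=cv2.INTER_CUBIC)[:,:,::-1])
```

```text
13.3 [517.54602632  -2.62862909 138.43013924] [-1.56785305 -0.00174504 -0.11704349] 56.609466319810046
```

View pics/w6.png

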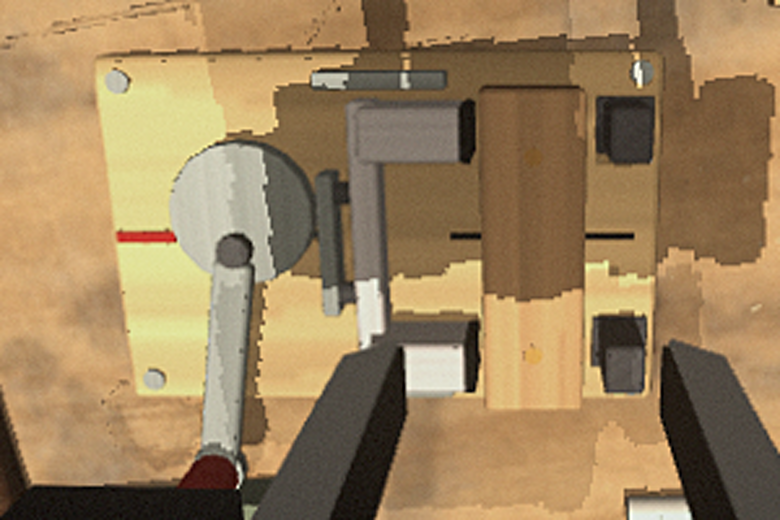

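The light scale sits flush on the dark one, with no dark edge visible. It spans columns 480..585 and rows 87..408 of the crop. Next comes the knob.

Run:
```python
from h import *
p=np.load('w6p.npy',allow_pickle=True).item()
f=lambda q,z:pix2w(p,np.array(q)/2.6+[80,110],z)
print('light',f([(480,87),(585,87),(581,408),(486,408)],40).mean(0), 'dots',f([(533,157),(532,355)],40).mean(0))
print('pivot',f([(235,250)],36))
print(shift([586.9,-129.4,115]))
```

```text
light [516.45709871  -2.32629436  40.        ] dots [517.58732887  -2.64396265  40.        ]
pivot [[ 503.75949373 -101.24064579   36.        ]]
[ 0.0836  0.0232 -0.1179]
```

>>> {"api": "play_rows", "payload": {
  "series": [
    [[0.0836,0.023,-0.1175],0.171,0.4],
    [[0.0836,0.023,-0.1175],0.171,0.4],
    [[0.0836,0.023,-0.1175],0.171,0.4],
    [[0.0836,0.023,-0.1175],0.171,0.4],
    [[0.0836,0.023,-0.1175],0.171,0.4],
    [[0.0836,0.023,-0.1175],0.171,0.4],
    [[0.0836,0.023,-0.1175],0.171,0.4]
  ]
}}

```text
clock: 14.0
eef_pos: [586.7, -128.0, 115.5]
eef_rot: [-1.568, -0.001, -0.287]
wrist_force: [-0.4, 0.2, 0.4]
finger_gap: 56.6
```

Run:
```python
from h import *
for i in range(5): manip.camera('top')
im,p=shot('wrist','w7.png');np.save('w7p.npy',p,allow_pickle=True)
s=manip.read_state();print(s['clock'],s['eef_pos'],s['eef_rot'],s['finger_gap'])
print(w2pix(p,[[586.9,-129.4,74]]), shift([586.9,-129.4,42]))
```

```text
14.3 [ 586.88451492 -128.7331317   115.44327772] [-1.56761750e+00 -1.47306867e-03 -2.87671886e-01] 56.22047770271428
[[284.26436215 232.56040201]] [ 0.0001  0.0734 -0.0009]
```

View pics/w7.png

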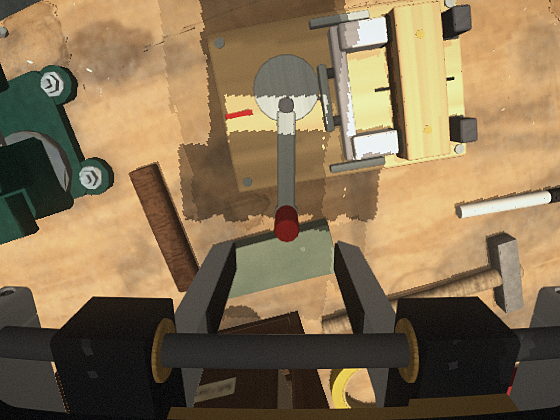

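The knob top is at (286,229), midway between the fingers, with the lever pointing straight toward it. I descend and close gently.

>>> {"api": "play_rows", "payload": {
  "series": [
    [[-0.001,0.035,0],0,0.4],
    [[-0.001,0.065,0],0,0.4],
    [[-0.001,0.073,0],0,0.4],
    [[-0.001,0.073,0],0,0.4],
    [[-0.001,0.073,0],0,0.7],
    [[-0.001,0.073,0],0,1],
    [[-0.001,0.073,0],0,1],
    [[-0.001,0.073,0],0,1],
    [[-0.001,0.073,0],0,1],
    [[-0.001,0.073,0],0,1]
  ],
  "squeeze": 12
}}

```text
clock: 15.3
eef_pos: [586.3, -128.3, 42.7]
eef_rot: [-1.568, -0.002, -0.288]
wrist_force: [1.1, 0.3, 2.5]
finger_gap: 17.7
```

```bash
cat > arc.py <<'E'
from h import *
import sys
piv=np.array([505.0,-104.8])
t,R=tool();s=manip.read_state();print(s['clock'],t,s['eef_rot'],s['finger_gap'],s['wrist_force'])
d=t[:2]-piv;r=np.hypot(*d);a=np.arctan2(d[1],d[0]);print('r',r,'q',-0.117-a+(1.4-np.pi/2))
for dq in np.arange(1,15)*0.1:
    b=a-dq;rr=r+(85-r)*min(1,dq/.5);w=[*(piv+rr*np.array([np.cos(b),np.sin(b)])),42]
    print(round(dq,2),shift(w))
E
python3 arc.py
```

```text
15.3 [ 586.25794429 -128.25159164   42.74747755] [-1.56753917 -0.00197411 -0.28761921] 17.73452836234402 [1.11637457 0.25285217 2.50920709]
r 84.57440901604237 q -0.006824545890947997
0.1 [-0.0003  0.0007 -0.0085]
0.2 [-0.0014  0.0007 -0.0168]
0.3 [-0.0034  0.0007 -0.0251]
0.4 [-0.0061  0.0006 -0.0331]
0.5 [-0.0097  0.0006 -0.0408]
0.6 [-0.0141  0.0006 -0.0481]
0.7 [-0.0192  0.0005 -0.0549]
0.8 [-0.0249  0.0005 -0.0611]
0.9 [-0.0313  0.0005 -0.0668]
1.0 [-0.0382  0.0004 -0.0718]
1.1 [-0.0455  0.0004 -0.0761]
1.2 [-0.0532  0.0004 -0.0796]
1.3 [-0.0613  0.0004 -0.0823]
1.4 [-0.0696  0.0003 -0.0842]
```

>>> {"api": "play_rows", "payload": {
  "series": [
    [[-0.0003,0,-0.0085],0.1,1],
    [[-0.0014,0,-0.0168],0.2,1],
    [[-0.0034,0,-0.0251],0.3,1],
    [[-0.0061,0,-0.0331],0.4,1],
    [[-0.0097,0,-0.0408],0.5,1],
    [[-0.0141,0,-0.0481],0.6,1],
    [[-0.0192,0,-0.0549],0.7,1],
    [[-0.0192,0,-0.0549],0.7,1]
  ]
}}

```text
clock: 16.1
eef_pos: [551.1, -174.7, 42.6]
eef_rot: [-1.568, 0.003, -0.992]
wrist_force: [-4.3, 9.5, 4.5]
finger_gap: 17.6
```

```bash
python3 arc.py
```

```text
16.1 [ 551.14932471 -174.68578828   42.6372616 ] [-1.56756519  0.00347304 -0.99162152] 17.5981263296451 [-4.31495588  9.4556843   4.48802854]
r 83.74833475613242 q 0.6993807962450977
0.1 [-0.0001  0.0006 -0.0084]
0.2 [-0.0011  0.0006 -0.0167]
0.3 [-0.0029  0.0006 -0.025 ]
0.4 [-0.0055  0.0005 -0.033 ]
0.5 [-0.009   0.0005 -0.0408]
0.6 [-0.0134  0.0005 -0.0481]
0.7 [-0.0185  0.0005 -0.0548]
0.8 [-0.0243  0.0005 -0.0611]
0.9 [-0.0306  0.0005 -0.0667]
1.0 [-0.0375  0.0005 -0.0717]
1.1 [-0.0449  0.0005 -0.076 ]
1.2 [-0.0526  0.0006 -0.0795]
1.3 [-0.0606  0.0006 -0.0822]
1.4 [-0.0689  0.0006 -0.0841]
```

```bash
sed -i 's/505.0,-104.8/505.0,-103.3/' arc.py; python3 arc.py | head -11
```

```text
16.1 [ 551.14932471 -174.68578828   42.6372616 ] [-1.56756519  0.00347304 -0.99162152] 17.5981263296451 [-4.31495588  9.4556843   4.48802854]
r 85.00406425136839 q 0.7091048551883063
0.1 [-0.0005  0.0006 -0.0085]
0.2 [-0.0018  0.0006 -0.0169]
0.3 [-0.0039  0.0006 -0.0251]
0.4 [-0.0069  0.0006 -0.0331]
0.5 [-0.0106  0.0005 -0.0407]
0.6 [-0.0151  0.0005 -0.0479]
0.7 [-0.0203  0.0005 -0.0547]
0.8 [-0.0261  0.0005 -0.0608]
0.9 [-0.0325  0.0005 -0.0664]
```

>>> {"api": "play_rows", "payload": {
  "series": [
    [[-0.0005,0,-0.0085],0.1,1],
    [[-0.0018,0,-0.0169],0.2,1],
    [[-0.0039,0,-0.0251],0.3,1],
    [[-0.0069,0,-0.0331],0.4,1],
    [[-0.0106,0,-0.0407],0.5,1],
    [[-0.0151,0,-0.0479],0.6,1],
    [[-0.0198,0,-0.0541],0.69,1],
    [[-0.0198,0,-0.0541],0.69,1],
    [[-0.0198,0,-0.0541],0.69,1]
  ]
}}

```text
clock: 17.0
eef_pos: [495.2, -187.2, 42.7]
eef_rot: [-1.57, 0.005, -1.682]
wrist_force: [1.8, 5.5, 1.3]
finger_gap: 17.5
```

```bash
python3 arc.py | head -2
python3 - <<'E'
from h import *
for i in range(4): manip.camera('top')
a,p=shot('wrist','w8.png');b,_=shot('top','t8.png')
s=manip.read_state();print(s['clock'],s['eef_pos'],s['eef_rot'],s['wrist_force'],s['finger_gap'])
t=cv2.resize(b[190:290,280:400],(480,400),interpolation=cv2.INTER_CUBIC)
cv2.imwrite('pics/c8.png',np.hstack([cv2.resize(a,(560,420))[:400,:320],t])[:,:,::-1])
E
```

```text
17.0 [ 495.18449848 -187.23121524   42.6689099 ] [-1.57003735  0.0054596  -1.68187278] 17.476993018663812 [1.80153072 5.49079702 1.31211174]
r 84.50321273366525 q 1.3994181596762199
17.3 [ 495.35579561 -187.25884172   42.70858244] [-1.5699564   0.00533823 -1.68142984] [0.83151892 5.13241629 1.70730586] 17.704850207807826
```

View pics/c8.png

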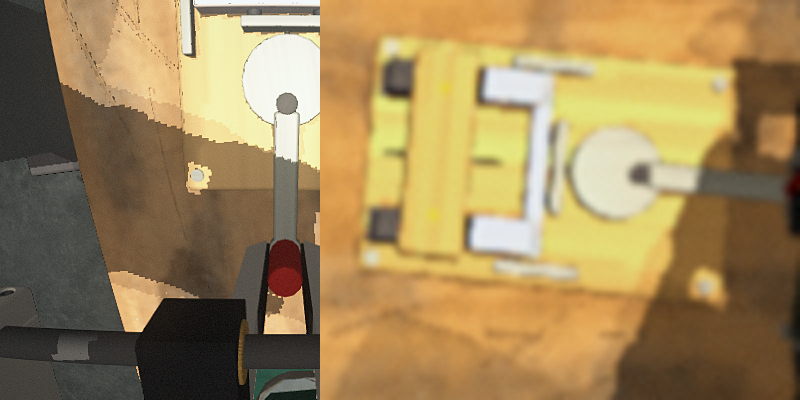

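The view shows the lever straight over the red mark and both prongs on the pile, which sits against the posts with the light scale square on top. I hand the job in.

```bash
python3 -c "
from cell import manip
print(manip.sign_off())"
```

```text
the job is handed in; nothing more can be done
None
```

I laid the dark scale on the jig's bed, set the light scale on top of it, swung the lever to its highest lift, and handed the job in with the fingers still holding the knob. The clock stood at about 17.3 s.

- **Scales:** The close-up camera put the dark scale's centre within about 1 mm of the bed's middle. The light scale measured within about 1 mm of the dark one before clamping, with no dark edge visible.
- **Clamping:** The last pictures show the pile against both fence posts and both jaw prongs against it. I could not measure the squeeze on the scales directly.
- **Lever:** The lever stood at about 1.40 rad, pointing over the red mark. The gripper held the knob at 17.7 mm opening with about 5 N sideways at the wrist.
- **Disagreement:** Halfway through the swing about 10 N built up sideways because I had the pivot 1.5 mm off. I corrected it before finishing the arc.
- **Bystanders:** I saw no contact with the tools or small parts, but I did not measure their final positions.

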